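# Tip the tea carton flat and close the tray

## Robot

A 7-joint arm with a two-finger parallel gripper is mounted at the origin on a cart in front of the work surface, level with it; the furniture and walls round the work are solid. World frame = base frame: x ahead of the robot, y to its left, z up, the work surface at z = 0. Lengths are in m, angles in rad, forces in N, time in s.
With the tool pointing down it reaches from about 0.4 to 0.75 m from the base axis. Payload 19.5 kg.
Tool frame: the origin (TCP) lies midway between the tips of the shut fingers; the grasp point (between the pads) lies 19 mm behind it; z points along the fingers, y is the line along which they close (so a half turn about z gives the same grasp; the last joint's range is limited). The gripper opens to 85 mm and grips with 20 to 120 N. Pads are 22 mm wide; open, the fingers measure 114 mm over their backs; the gripper's body (76 mm by 85 mm) begins 54 mm behind the grasp point. The pads swing forward as they close: fully open they stand 13 mm farther back than shut.
Start: joints at [1.12, 0.707, -0.028, 1.485, 0.022, 0.951, -0.075], TCP at [0.229, -0.528, 0.231] pointing down, gripper open.
Joint ranges: [-2.71, 2.71], [-0.32, 2.16], [-1.57, 1.52], [0, 2.45], [-1.46, 4.6], [0, 2.02], [-2.83, 2.83]. Speed limits (rad/s): [1.89, 1.89, 2.57, 2.57, 3.01, 3.01, 3.01].

## Interface

Orientations are given as a rotation vector (axis times angle).
In Python, from plant import sensors, viewer, close_job gives the robot as it stands.
- The arm moves only by the tool servo_tool, never from a script. Its argument "rows" is a list that holds one entry, the list of rows, each a list of 5 numbers: the opening, from -1 (shut) to 1 (fully open), then the shift along the tool's x, y, z in m, then the turn about the tool's z in degrees. In form: [[[claw, tx, ty, tz, yaw], ...]]. A call has 1 to 20 rows; each row shifts and turns the commanded pose from where the row before left it, along the tool's axes as they then stand; what a row does not reach is not made up. A row lasts 1/8 s, in which the tool goes at most 62.5 mm and 10.7 degrees, less where a joint would pass 70% of its speed; a pose out of reach is approached as far as the arm can. A call is refused whole if a number of a shift passes 0.0625 or a number of a turn 10.7, either way. A call with a gripper value outside its range is refused whole. The fingers move at their own pace and stop on an object; the grip force is fixed at half the most. Time passes only in rows, so rows that do not move let the fingers close. It gives the time, the measured TCP pose, the force, the opening and the grip force at its end, in the units of the state.
- sensors.sense(): the state, without advancing time (a new reading comes with each control period).
- viewer.get_image(name): name is "side" or "top"; returns the picture (400x640x3 uint8, blue, green, red); there is no depth.
- viewer.camera_params(name): a dict with "mtx" (3x3 intrinsics, pixels), "k1" (the pictures are not rectified: a ray, as slopes to the right and down, at radius r is drawn at 1 + k1 r^2 times it, then the intrinsics apply), "rvec" (rotation vector, rad) and "tvec" (3), from world to camera coordinates, as OpenCV has them. Camera axes: x right, y down, z forward; pixel columns grow to the right and rows downward; lengths in m; the calibration is good to about 2 mm. A picture is of the moment at which its call begins. camera_params takes no time and is no camera call.
- close_job(): hands the job in; it is judged then, once.
The state is a dict: "time": time; "joint_pos": joint angles; "dq": joint speeds; "tau": joint torques, N m; "ee_pos": TCP position; "tool_rot": TCP orientation; "ft_force": force on the tool from outside, world axes, zero at the start; "torque": the same for the moment, N m; "opening": finger opening in m; "grip_force": force on a finger pad.
Only numpy, scipy, OpenCV 4.12 (cv2) and the standard library are available. Lean on these libraries where they do the work, as an engineer would, in place of code of your own. Each camera call takes 0.05 s, during which the arm holds its last target. There are 200 camera calls.

## Task

The tea carton stands on end at the left end of the pulled-out tray and is too tall to go in under the little shelf. Tip it over to the right with a push high on its left side so that it lies flat inside the tray, then push the tray all the way in under the shelf. Only push: do not grasp or lift the carton, and leave the spice jar, salt shaker and mug where they stand.

Things in the scene. Friction and masses are not known exactly. Their poses are not given: they have to be found in the camera images.
- tea_centre (a point): Centre of the loose red tea carton, 62 x 63 x 130 mm, about 0.17 kg. At the start it stands on the tray floor: its y axis (130 mm) points down, x (62 mm) along the tray's x, z (63 mm) to the tray's left end; its top is 65 mm above this point. It tips about its lower right edge and falls by itself once leant about 27 degrees. Lying flat, this point is about 32 mm above the tray floor.
- tea_foot (a point): Centre of the end face on which the carton stands at the start: 65 mm from tea_centre along the carton's y axis.
- tray_in (a point): Centre of the inner floor of the light-wood pull-out tray, 12 mm above the bar top. x points the way the tray closes, y along the tray to its left end seen from the robot, z up. Inside 98 mm (x) by 235 mm (y); rims 22 mm above the floor, 6 mm thick; front panel 272 mm wide, 10 mm thick, outer face at x = -72 mm, rising 53 mm above the floor.
- shelf_edge (a point): Middle of the upper front edge of the fixed light-wood shelf above the tray: 272 mm long (y), 124 mm deep (x, away from this edge), its top 102 mm above the bar top, its underside 90 mm (a lying carton passes below, a standing one does not). On the bar to its right stand a thick floor-to-ceiling column and a tier stand about 0.42 m high: swing the arm round with the tool drawn in and up.
- tray_handle (a point): Middle of the dark steel bar handle on the tray's front: 110 mm long along the tray's y, bar about 10 mm thick, 46 mm above the bar top, 35 mm in front of the panel's outer face. It moves with the tray.
- tray (a joint): How far the tray is pulled out, m: 0 = fully in under the shelf (end stop), 0.12 = fully out. Starts at 0.11 to 0.12. It slides along x of tray_in with about 2 N of friction and stays where it is left.
- salt: Salt shaker, 44 mm across, 90 mm high, on top of the shelf near its left end; origin at the centre of its underside, z up.
- spice: Spice jar with a red cap, 45 mm across, 106 mm high, on top of the shelf near the middle; origin at the centre of its underside, z up.
- mug: White mug, 92 x 127 x 95 mm high with its handle, on the bar top to the left of the shelf; origin at the centre of its underside, z up.
There are look-alikes about, which are no part of the job. Leave any purple look-alike of the part that bears tea_centre alone.

How it is judged:
On the way:
1. the carton lies flat in the tray while the tray is still pulled out (angle between tea_centre's own y axis and vertical between 1.48 and 1.66 rad and angle between tea_centre's own x axis and vertical between 1.48 and 1.66 rad and x of tea_centre in the frame of tray_in between -0.023 and 0.023 m and y of tea_centre in the frame of tray_in between -0.058 and 0.058 m and z of tea_centre in the frame of tray_in between 0.022 and 0.037 m and angular speed of tea below 0.2 rad/s and value of joint tray above 0.085 m), for 0.2 s.
At the end, for the whole second after the job is handed in: The carton lies flat and at rest on the tray floor inside the rims (long axis and width level within 5 degrees, centre 22 to 37 mm above the floor, within 23 mm of the tray's middle across and 58 mm along it), and the tray is in to within 8 mm of its stop (angle between tea_centre's own y axis and vertical between 1.48 and 1.66 rad and angle between tea_centre's own x axis and vertical between 1.48 and 1.66 rad and x of tea_centre in the frame of tray_in between -0.023 and 0.023 m and y of tea_centre in the frame of tray_in between -0.058 and 0.058 m and z of tea_centre in the frame of tray_in between 0.022 and 0.037 m and angular speed of tea below 0.2 rad/s and value of joint tray below 0.008 m and linear speed of tea below 0.02 m/s); the robot touches nothing.
It fails at once if the carton is lifted: its foot end rises more than about 20 mm beyond what tipping over brings (height (world z) of tea_foot above 0.065 m).
It fails at once if the salt shaker is shifted more than 25 mm or tipped (distance of salt from where it was at the start of the episode above 0.025 m or angle between salt's own z axis and vertical above 0.25 rad).
It fails at once if the spice jar is shifted more than 25 mm or tipped (distance of spice from where it was at the start of the episode above 0.025 m or angle between spice's own z axis and vertical above 0.25 rad).
It fails at once if the mug is shifted more than 25 mm or tipped (distance of mug from where it was at the start of the episode above 0.025 m or angle between mug's own z axis and vertical above 0.25 rad).
It also fails if it takes over 48 s, if anything falls off the work surface, if the arm or the gripper's body presses on something with over 40 N, if the wrist force passes 120 N, or if a joint passes its speed limit or range.

## Working session

There is one attempt and no reset: what is moved stays moved. The work goes in short steps, Python scripts to look and compute and a tool call to move; the robot and the scene stay as the last step left them, time stands still between calls to the robot, and variables do not carry over. Pictures are saved under pics/ and viewed, at most 10 in all, crops included, and the job is handed in when it is done.

Besides the shell and the picture viewer there is one more tool, called after "Request:" as name(argument=value, ...), one argument or row to a line, values as JSON. servo_tool: Moves the arm, as the interface text tells. Its arguments: {"type":"object","properties":{"rows":{"type":"array","items":{"type":"array","items":{"type":"array","items":{"type":"number"}}}}},"required":["rows"]}

```bash
mkdir -p pics; python3 - <<'E'
from plant import sensors, viewer
import cv2
for n in("side","top"):
    cv2.imwrite(f"pics/{n}0.png",viewer.get_image(n)); print(n,viewer.camera_params(n))
print(sensors.sense())
E
```

```text
side {'mtx': array([[491.59115873,   0.        , 320.11961202],
       [  0.        , 491.59115873, 195.58976315],
       [  0.        ,   0.        ,   1.        ]]), 'k1': -0.13990172789783617, 'rvec': array([ 1.8259946 ,  0.76712751, -0.49656622]), 'tvec': array([-0.66852594,  0.01291617,  1.23394811])}
top {'mtx': array([[383.65956102,   0.        , 319.9967913 ],
       [  0.        , 383.65956102, 197.00230682],
       [  0.        ,   0.        ,   1.        ]]), 'k1': -0.08090032047790682, 'rvec': array([ 2.16986214, -2.20574271,  0.11118262]), 'tvec': array([0.31797269, 0.63681368, 0.8951622 ])}
{'time': 0.1, 'joint_pos': array([ 1.12025926,  0.70701531, -0.02760103,  1.48496294,  0.02202353,
        0.95086723, -0.07547299]), 'dq': array([ 1.25232502e-03, -1.18522243e-03, -1.37284092e-03, -2.58988949e-04,
       -1.34534826e-03,  7.16731273e-04, -7.27867477e-06]), 'tau': array([ 1.62221018e-03, -8.84307003e+01,  1.23649456e+00, -2.36449313e+01,
        1.69608649e-02,  5.19448062e-03, -1.90429722e-05]), 'ee_pos': array([ 0.22848329, -0.52740393,  0.23088645]), 'tool_rot': array([-3.07527546e+00, -6.37593450e-01,  3.89856139e-04]), 'ft_force': array([ 0.49625722, -0.08092871,  0.62853118]), 'torque': array([0.00550056, 0.01402846, 0.0008137 ]), 'grip_force': 0.0, 'opening': 0.08555240128360118}
```

View pics/side0.png

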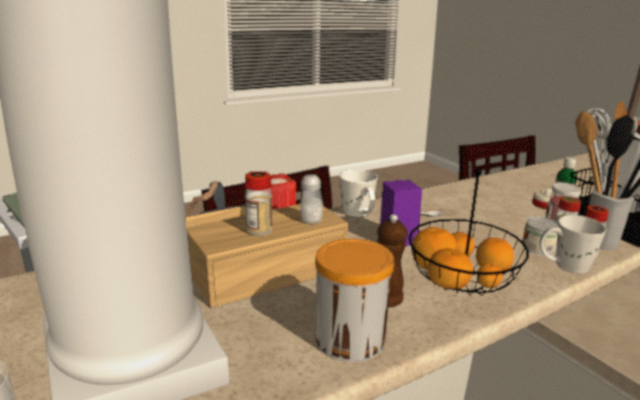

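View pics/top0.png

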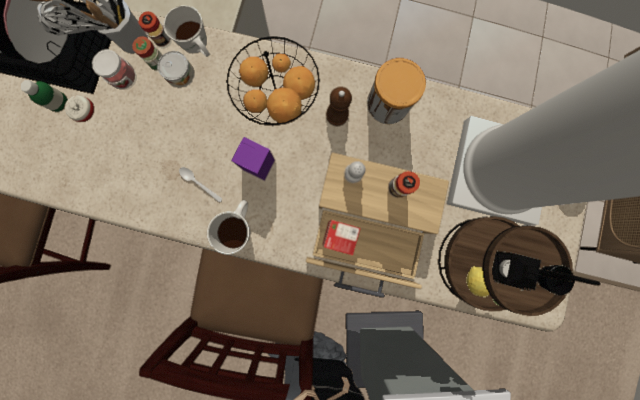

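The red carton in the tray is at about (342,237) in the top view. The purple box at (254,157) is the look-alike, so I'll leave it alone. Next is an enlarged crop and the calibration helper.

```bash
cat > h.py <<'E'
import numpy as np, cv2
from plant import viewer, sensors
P={n:viewer.camera_params(n) for n in("side","top")}
def dist(n): return np.array([P[n]["k1"],0,0,0,0.])
def proj(n,X): return cv2.projectPoints(np.atleast_2d(np.float64(X)),P[n]["rvec"],P[n]["tvec"],P[n]["mtx"],dist(n))[0][:,0]
def unproj(n,px,z):
    u=cv2.undistortPoints(np.float64(px).reshape(-1,1,2),P[n]["mtx"],dist(n))[:,0]
    R=cv2.Rodrigues(P[n]["rvec"])[0]; C=-R.T@P[n]["tvec"]
    d=np.c_[u,np.ones(len(u))]@R
    z=np.broadcast_to(z,len(u)); return C+d*((z-C[2])/d[:,2])[:,None]
def crop(n,name,x0,y0,x1,y1,s):
    cv2.imwrite(f"pics/{name}.png",cv2.resize(viewer.get_image(n)[y0:y1,x0:x1],None,fx=s,fy=s,interpolation=cv2.INTER_CUBIC))
E
python3 - <<'E'
from h import *
print(proj("top",[[0.23,-.53,.23],[.5,0,0],[.6,0,0],[.5,.1,0]]))
print(sensors.sense()["time"])
crop("top","c1",300,140,460,310,3.5)
E
```

```text
[[720.30599091 376.52016014]
 [445.40567663 253.18053396]
 [443.85473668 212.68424732]
 [405.46641717 254.20153852]]
0.1
```

View pics/c1.png

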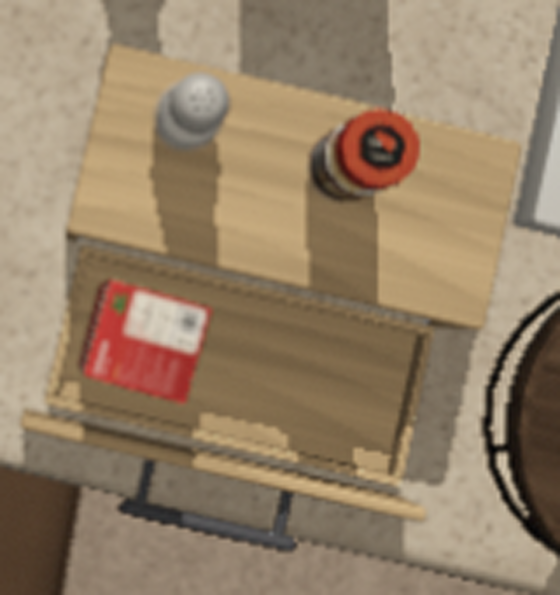

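```bash
cat > m.py <<'E'
from h import *
def U(pts,z): return unproj("top",np.array(pts)/3.5+[300,140]-0.36,z)
np.set_printoptions(precision=4,suppress=True)
e=U([[68,235],[482,327]],.102); print("shelf",e, np.linalg.norm(e[1]-e[0]))
m=e.mean(0); y=(e[0]-e[1]);y[2]=0;y/=np.linalg.norm(y);x=np.array([y[1],-y[0],0]);print("x",x,"y",y,"mid",m, "yaw",np.degrees(np.arctan2(x[1],x[0])))
L=lambda p:np.c_[(p-m)@x,(p-m)@y]
for n,pts,z in [("handle",[[122,505],[295,545]],.048),("panel",[[22,418],[425,515]],.065),("carton",[[105,280],[213,307],[187,402],[85,375]],.142),("trayrims",[[78,248],[430,328]],.034),("salt",[[200,95]],.192),("spice",[[383,147]],.208)]:
    p=U(pts,z);print(n,p,p.mean(0),"\n local",L(p),L(p).mean(0))
p=unproj("top",[[229,232]],.09);print("mug",p,L(p))
R=cv2.Rodrigues(P["top"]["rvec"])[0];print("cam",-R.T@P["top"]["tvec"])
E
python3 m.py
```

```text
shelf [[0.614  0.3114 0.102 ]
 [0.5517 0.0518 0.102 ]] 0.2669843484565036
x [ 0.9723 -0.2336  0.    ] y [0.2336 0.9723 0.    ] mid [0.5828 0.1816 0.102 ] yaw -13.507604712328106
handle [[0.4389 0.2781 0.048 ]
 [0.41   0.1644 0.048 ]] [0.4245 0.2212 0.048 ] 
 local [[-0.1625  0.0602]
 [-0.164  -0.0571]] [-0.1633  0.0015]
panel [[0.4983 0.3425 0.065 ]
 [0.4299 0.0817 0.065 ]] [0.4641 0.2121 0.065 ] 
 local [[-0.1198  0.1367]
 [-0.1254 -0.1328]] [-0.1226  0.0019]
carton [[0.5846 0.2906 0.142 ]
 [0.5675 0.2267 0.142 ]
 [0.5118 0.2434 0.142 ]
 [0.5288 0.3034 0.142 ]] [0.5482 0.266  0.142 ] 
 local [[-0.0237  0.1064]
 [-0.0254  0.0403]
 [-0.0835  0.0435]
 [-0.081   0.1058]] [-0.0534  0.074 ]
trayrims [[0.609  0.3037 0.034 ]
 [0.5506 0.0656 0.034 ]] [0.5798 0.1847 0.034 ] 
 local [[-0.003   0.1248]
 [-0.0043 -0.1203]] [-0.0037  0.0023]
salt [[0.6867 0.2371 0.192 ]] [0.6867 0.2371 0.192 ] 
 local [[0.088  0.0782]] [0.088  0.0782]
spice [[0.6538 0.1381 0.208 ]] [0.6538 0.1381 0.208 ] 
 local [[ 0.0791 -0.0257]] [ 0.0791 -0.0257]
mug [[0.5621 0.5109 0.09  ]] [[-0.0971  0.3153]]
cam [0.566  0.3252 0.9391]
```

The confirmed red carton's top centre is at about (149,341) in the crop. It fits the expected pose at the left end of the tray (local x −0.053, y 0.074 from the shelf edge). I'll raise the tool, then draw it in.

Request:
servo_tool(
  rows=[
    [[-1,0,0,-0.05,0],[-1,0,0,-0.05,0],[-1,0,0,-0.05,0],[-1,0,0,-0.05,0],[-1,0,0,-0.05,0],[-1,0,-0.04,-0.02,0],[-1,0,-0.04,-0.01,0],[-1,0,-0.04,0,0],[-1,0,-0.03,0,0],[-1,0,0,0,0],[-1,0,0,0,0]],
  ],
)

```text
time: 1.52
ee_pos: [0.1691, -0.3903, 0.5112]
tool_rot: [-3.076, -0.638, 0.0]
ft_force: [0.5, 0.4, 0.1]
opening: 0.0002
grip_force: 0.0
```

```bash
python3 - <<'E'
from h import *
s=sensors.sense();print(s["time"],s["joint_pos"],s["ee_pos"],s["tool_rot"],s["opening"])
print(unproj("top",[[443,265],[545,270],[575,290],[470,165],[450,205],[545,222]],[.05,.3,.3,.3,0,0]))
crop("top","c2",300,100,640,400,2)
E
```

```text
1.525 [ 1.09875353  0.26076776 -0.01825102  1.29610664  0.00470997  1.58503364
 -0.08075536] [ 0.16910999 -0.39029974  0.51116716] [-3.07591982e+00 -6.37712171e-01  1.27478580e-04] 0.0002435350762697521
[[ 0.47625879  0.02403076  0.05      ]
 [ 0.48703504 -0.07184927  0.3       ]
 [ 0.45025062 -0.12668762  0.3       ]
 [ 0.67015265  0.05407636  0.3       ]
 [ 0.61884402 -0.01649225  0.        ]
 [ 0.57108524 -0.26471562  0.        ]]
```

View pics/c2.png

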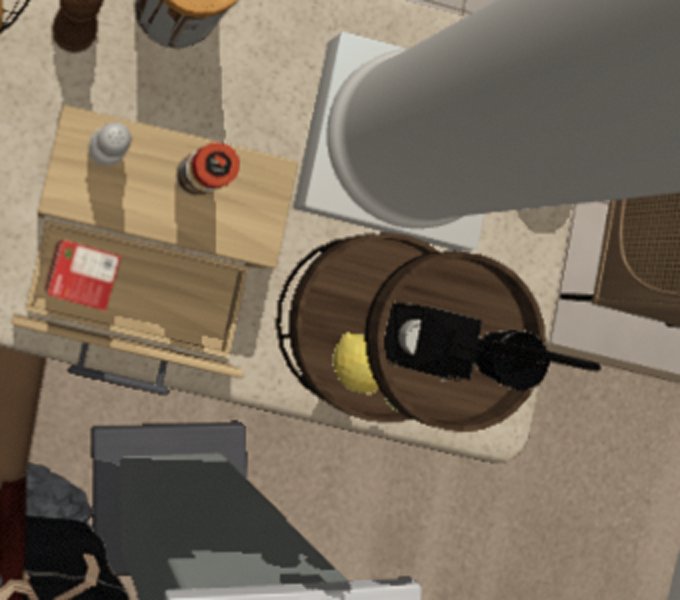

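The red carton still stands in the tray. The tier stand's near edge is about 0.37 m from the base and the tool is above it, so I can swing round.

Request:
servo_tool(
  rows=[
    [[-1,0,0,-0.02,0],[-1,0.026,-0.001,0,-3.5],[-1,0.052,-0.003,0,-7],[-1,0.052,-0.003,0,-7],[-1,0.052,-0.003,0,-7],[-1,0.052,-0.003,0,-7],[-1,0.052,-0.003,0,-7],[-1,0.052,-0.003,0,-7],[-1,0.052,-0.003,0,-7],[-1,0.052,-0.003,0,-7],[-1,0.052,-0.003,0,-7],[-1,0.052,-0.003,0,-7],[-1,0.052,-0.003,0,-7],[-1,0.052,-0.003,0,-7],[-1,0.026,-0.001,0,-3.5],[-1,0,0,0,9],[-1,0,0,0,9],[-1,0,0,0,9],[-1,0,0,0,9],[-1,0,0,0,9]],
  ],
)

```text
time: 4.08
ee_pos: [0.39, 0.1774, 0.5308]
tool_rot: [-2.587, -1.781, 0.001]
ft_force: [0.1, -0.3, 0.2]
opening: -0.0003
grip_force: 0.0
```

```bash
cat >> h.py <<'E'
x=np.array([.9723,-.2336,0]);y=np.array([.2336,.9723,0]);m=np.array([.5828,.1816,0])
def go(lx,ly,z):
    s=sensors.sense();R=cv2.Rodrigues(s["tool_rot"])[0]
    t=m+lx*x+ly*y+[0,0,z]; p=s["ee_pos"]
    az=np.degrees(np.arctan2(R[1,0],R[0,0]))
    print("t",s["time"],"ee",p.round(4),"local",((p-m)@x).round(4),((p-m)@y).round(4),"toolx az",az.round(2),"tilt",R[:,2].round(3))
    az=np.radians(76.5); Rz=np.array([[np.cos(az),np.sin(az),0],[np.sin(az),-np.cos(az),0],[0,0,-1]])
    print("shift now",(R.T@(t-p)).round(4),"after yaw",(Rz.T@(t-p)).round(4))
E
python3 -c "
from h import *
go(-.053,.150,.25);print(sensors.sense()['joint_pos'])"
```

```text
t 4.075 ee [0.39   0.1774 0.5308] local -0.1865 -0.0492 toolx az 69.11 tilt [-0.001  0.    -1.   ]
shift now [0.2147 0.1072 0.2807] after yaw [0.1991 0.1335 0.2808]
[-0.20629751  0.28814227 -0.4715875   1.20715214  0.12925704  1.67620247
 -1.01204465]
```

Request:
servo_tool(
  rows=[
    [[-1,0,0,0,-7.4],[-1,0.04,0,0,0],[-1,0.04,0.027,0,0],[-1,0.04,0.027,0,0],[-1,0.04,0.027,0,0],[-1,0.04,0.027,0,0],[-1,0,0.026,0.05,0],[-1,0,0,0.05,0],[-1,0,0,0.05,0],[-1,0,0,0.05,0],[-1,0,0,0.05,0],[-1,0,0,0.03,0],[-1,0,0,0,0],[-1,0,0,0,0]],
  ],
)

```text
time: 5.82
ee_pos: [0.5315, 0.3113, 0.2428]
tool_rot: [-2.465, -1.917, 0.004]
ft_force: [-0.2, 0.2, -0.1]
opening: -0.0001
grip_force: 0.0
```

```bash
python3 - <<'E'
from h import *
go(-.053,.145,.12); print(sensors.sense()["joint_pos"])
crop("top","c3",280,120,460,310,3)
E
```

```text
t 5.825 ee [0.5315 0.3113 0.2428] local -0.0802 0.1142 toolx az 75.73 tilt [-0.014  0.013 -1.   ]
shift now [0.03   0.0288 0.1226] after yaw [0.0308 0.0272 0.1228]
[-0.53237435  0.76550682 -0.08838778  1.29429601  0.04799643  1.08811856
 -0.86764712]
```

View pics/c3.png

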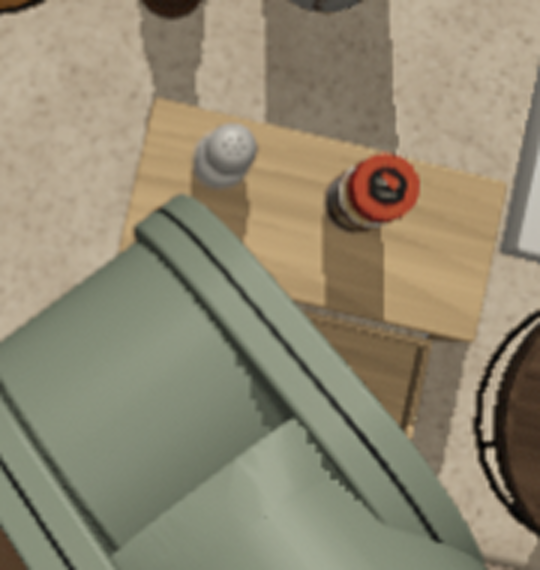

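The arm hides the carton from above, so I'll go by pose: the tool is about 30 mm short in both directions. I'll correct that, then lower it.

Request:
servo_tool(
  rows=[
    [[-1,0.018,0.014,0,0],[-1,0.018,0.014,0,0],[-1,0,0,0,0],[-1,0,0,0,0]],
  ],
)

```text
time: 6.38
ee_pos: [0.5669, 0.3389, 0.2423]
tool_rot: [-2.465, -1.917, 0.005]
ft_force: [1.4, 0.0, -0.4]
opening: 0.0003
grip_force: 0.0
```

```bash
python3 -c "
from h import *
go(-.053,.150,.12)"
```

```text
t 6.375 ee [0.5669 0.3389 0.2423] local -0.0522 0.1492 toolx az 75.73 tilt [-0.014  0.013 -1.   ]
shift now [-0.0003  0.0013  0.1223] after yaw [ 0.0008 -0.0008  0.1223]
```

Request:
servo_tool(
  rows=[
    [[-1,0,0,0.03,0],[-1,0,0,0.03,0],[-1,0,0,0.03,0],[-1,0,0,0.032,0],[-1,0,0,0,0],[-1,0,0,0,0]],
  ],
)

```text
time: 7.12
ee_pos: [0.5657, 0.3407, 0.1214]
tool_rot: [-2.465, -1.917, 0.003]
ft_force: [0.1, -0.1, 0.2]
opening: -0.0002
grip_force: 0.0
```

```bash
python3 - <<'E'
from h import *
go(-.053,.128,.12)
crop("side","c4",160,130,400,310,3)
E
```

```text
t 7.125 ee [0.5657 0.3407 0.1214] local -0.0538 0.1507 toolx az 75.73 tilt [-0.013  0.014 -1.   ]
shift now [-0.0227  0.0012  0.0012] after yaw [-0.0227  0.0008  0.0014]
```

View pics/c4.png

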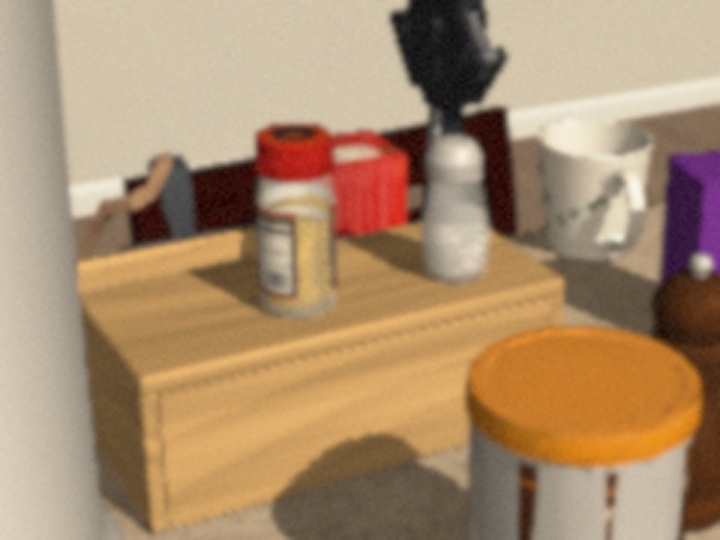

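The crop shows the carton standing at (370,185). The fingers are behind the salt shaker at (450,120), on the carton's left side and clear of the mug. Now the push to the right.

Request:
servo_tool(
  rows=[
    [[-1,-0.01,0,0,0],[-1,-0.01,0,0,0],[-1,-0.007,0,0,0],[-1,-0.007,0,0,0],[-1,-0.007,0,0,0],[-1,-0.007,0,0,0],[-1,-0.007,0,0,0]],
  ],
)

```text
time: 8.05
ee_pos: [0.5515, 0.2868, 0.1192]
tool_rot: [-2.465, -1.917, 0.006]
ft_force: [-0.2, 0.8, -0.1]
opening: 0.0001
grip_force: 0.3
```

Request:
servo_tool(
  rows=[
    [[-1,-0.007,0,0,0],[-1,-0.007,0,0,0],[-1,-0.007,0,0,0],[-1,-0.007,0,0,0],[-1,-0.007,0,0,0]],
  ],
)

```text
time: 8.68
ee_pos: [0.5428, 0.2528, 0.1189]
tool_rot: [-2.465, -1.917, 0.006]
ft_force: [0.7, -0.2, -0.3]
opening: 0.0001
grip_force: 0.0
```

```bash
python3 - <<'E'
from h import *
go(-.053,.060,.12)
crop("side","c5",210,140,370,260,5)
E
```

```text
t 8.675 ee [0.5428 0.2528 0.1189] local -0.0555 0.0599 toolx az 75.74 tilt [-0.015  0.013 -1.   ]
shift now [ 0.0001  0.0025 -0.0012] after yaw [ 0.0001  0.0025 -0.0011]
```

View pics/c5.png

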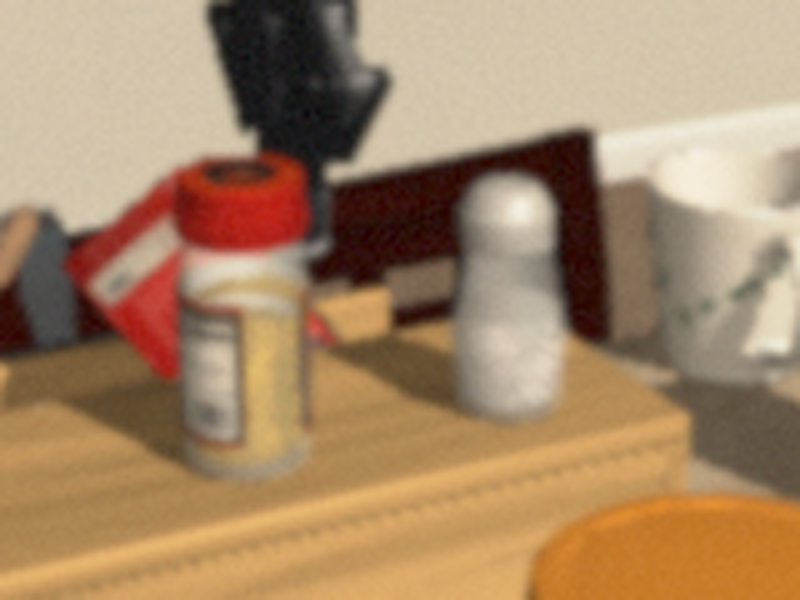

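The carton has passed its balance point and is falling to the right: its edge is at about (70,260)–(170,375), and nothing else has moved. I'll back off upward.

Request:
servo_tool(
  rows=[
    [[-1,0.01,0,0,0],[-1,0,0,-0.03,0],[-1,0,0,-0.05,0],[-1,0,0,-0.05,0],[-1,-0.02,-0.04,-0.02,0],[-1,-0.02,-0.04,0,0],[-1,-0.02,-0.04,0,0],[-1,-0.01,-0.04,0,0],[-1,0,-0.03,0,0],[-1,0,0,0,0],[-1,0,0,0,0]],
  ],
)

```text
time: 10.1
ee_pos: [0.3468, 0.2406, 0.2717]
tool_rot: [-2.465, -1.917, 0.005]
ft_force: [0.3, -0.4, -0.4]
opening: 0.0002
grip_force: 0.0
```

```bash
python3 - <<'E'
from h import *
go(-.225,.001,.12); print(sensors.sense()["joint_pos"])
crop("top","c6",300,140,460,310,3.5)
E
```

```text
t 10.1 ee [0.3468 0.2406 0.2717] local -0.2433 0.0022 toolx az 75.76 tilt [-0.014  0.013 -1.   ]
shift now [-0.0024  0.0209  0.1514] after yaw [-0.0012  0.0183  0.1517]
[-0.59397128  0.43143443 -0.11537183  1.92512379  0.04085867  0.79063331
 -0.97611712]
```

View pics/c6.png

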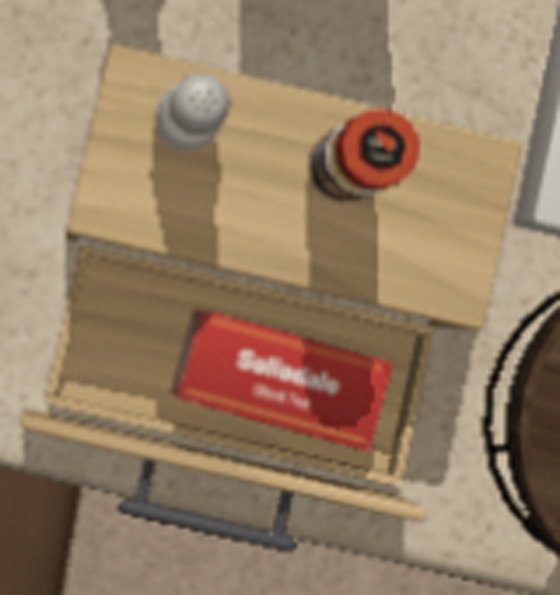

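The carton lies flat, with its top face at crop (198,312), (390,362), (375,450) and (180,395). The tray is still out, and the salt and spice haven't moved. I'll check its position along the tray.

```bash
python3 - <<'E'
from h import *
U=lambda p,z: unproj("top",np.array(p)/3.5+[300,140]-.36,z)
for p,z in (([[198,312],[390,362],[375,450],[185,397]],.075),([[22,418],[425,515]],.065),([[78,248],[430,328],[405,478],[50,405]],.034)):
    q=U(p,z)-m; l=np.c_[q@x,q@y]; print(l.round(4),l.mean(0).round(4))
go(-.21,.001,.035)
E
```

```text
[[-0.0286  0.041 ]
 [-0.0333 -0.0874]
 [-0.0906 -0.0893]
 [-0.0835  0.0377]] [-0.059  -0.0245]
[[-0.1198  0.1367]
 [-0.1254 -0.1328]] [-0.1226  0.0019]
[[-0.003   0.1248]
 [-0.0042 -0.1203]
 [-0.1066 -0.1239]
 [-0.1097  0.1203]] [-0.0559  0.0003]
t 10.15 ee [0.3469 0.2404 0.2716] local -0.2431 0.002 toolx az 75.73 tilt [-0.015  0.013 -1.   ]
shift now [-0.0027  0.0372  0.236 ] after yaw [-0.001   0.0331  0.2366]
```

Request:
servo_tool(
  rows=[
    [[-1,0,0.014,0,0],[-1,0,0.015,0.03,0],[-1,0,0,0.04,0],[-1,0,0,0.04,0],[-1,0,0,0.04,0],[-1,0,0,0.04,0],[-1,0,0,0.04,0],[-1,0,0,0,0],[-1,0,0,0,0]],
  ],
)

```text
time: 11.28
ee_pos: [0.3718, 0.2357, 0.0421]
tool_rot: [-2.466, -1.916, 0.005]
ft_force: [-0.3, -0.1, 0.3]
opening: 0.0005
grip_force: 0.0
```

```bash
python3 -c "
from h import *
go(-.165,.001,.035)"
```

```text
t 11.275 ee [0.3718 0.2357 0.0421] local -0.2178 0.0033 toolx az 75.71 tilt [-0.014  0.013 -1.   ]
shift now [-0.0017  0.053   0.0062] after yaw [-0.0023  0.0528  0.0071]
```

Request:
servo_tool(
  rows=[
    [[-1,0,0,0.008,0],[-1,0,0.008,0,0],[-1,0,0.008,0,0],[-1,0,0.006,0,0],[-1,0,0.006,0,0],[-1,0,0.006,0,0],[-1,0,0.006,0,0],[-1,0,0.006,0,0],[-1,0,0.006,0,0],[-1,0,0.006,0,0],[-1,0,0.006,0,0],[-1,0,0.006,0,0],[-1,0,0.006,0,0],[-1,0,0.006,0,0]],
  ],
)

```text
time: 13.02
ee_pos: [0.4507, 0.2156, 0.0318]
tool_rot: [-2.465, -1.917, 0.006]
ft_force: [-3.2, 0.2, 1.3]
opening: 0.0001
grip_force: 1.2
```

```bash
python3 -c "
from h import *
go(-.07,.001,.035)"
```

```text
t 13.025 ee [0.4507 0.2156 0.0318] local -0.1364 0.0022 toolx az 75.74 tilt [-0.015  0.013 -1.   ]
shift now [-0.0003  0.0663 -0.0044] after yaw [-0.0012  0.0664 -0.0032]
```

Contact on the handle is about 3 N. I'll keep pushing in the same way.

Request:
servo_tool(
  rows=[
    [[-1,0,0.006,0,0],[-1,0,0.006,0,0],[-1,0,0.006,0,0],[-1,0,0.006,0,0],[-1,0,0.006,0,0],[-1,0,0.006,0,0],[-1,0,0.006,0,0],[-1,0,0.006,0,0],[-1,0,0.005,0,0],[-1,0,0.003,0,0]],
  ],
)

```text
time: 14.28
ee_pos: [0.5049, 0.2019, 0.0308]
tool_rot: [-2.465, -1.917, 0.006]
ft_force: [-1.7, 0.9, 1.7]
opening: 0.0003
grip_force: 1.1
```

Request:
servo_tool(
  rows=[
    [[-1,0,0.003,0,0],[-1,0,0.003,0,0],[-1,0,0,0,0]],
  ],
)

```text
time: 14.65
ee_pos: [0.5107, 0.2004, 0.0307]
tool_rot: [-2.465, -1.917, 0.006]
ft_force: [0.5, -0.0, 0.1]
opening: 0.0004
grip_force: 0.0
```

```bash
python3 -c "
from h import *
go(-.07,.001,.035)"
```

```text
t 14.65 ee [0.5107 0.2004 0.0307] local -0.0745 0.0014 toolx az 75.73 tilt [-0.014  0.013 -1.   ]
shift now [-0.0003  0.0044 -0.0044] after yaw [-0.0004  0.0045 -0.0043]
```

Request:
servo_tool(
  rows=[
    [[-1,0,0.002,0,0],[-1,0,0.002,0,0],[-1,0,0,0,0]],
  ],
)

```text
time: 15.02
ee_pos: [0.5145, 0.1995, 0.0306]
tool_rot: [-2.465, -1.917, 0.006]
ft_force: [0.1, 0.2, 0.2]
opening: -0.0001
grip_force: 0.0
```

Request:
servo_tool(
  rows=[
    [[-1,0,0.002,0,0],[-1,0,0.001,0,0]],
  ],
)

```text
time: 15.28
ee_pos: [0.5173, 0.1987, 0.0306]
tool_rot: [-2.465, -1.917, 0.006]
ft_force: [-2.0, 1.3, 1.2]
opening: 0.0001
grip_force: 1.0
```

Request:
servo_tool(
  rows=[
    [[-1,0,0.002,0,0],[-1,0,0.001,0,0]],
  ],
)

```text
time: 15.52
ee_pos: [0.52, 0.198, 0.0305]
tool_rot: [-2.465, -1.917, 0.006]
ft_force: [-5.8, 1.1, 3.4]
opening: -0.0003
grip_force: 3.2
```

Request:
servo_tool(
  rows=[
    [[-1,0,0.002,0,0],[-1,0,0.001,0,0]],
  ],
)

```text
time: 15.78
ee_pos: [0.5204, 0.1979, 0.0303]
tool_rot: [-2.461, -1.917, 0.013]
ft_force: [-22.7, 4.7, 14.4]
opening: 0.0002
grip_force: 12.0
```

Request:
servo_tool(
  rows=[
    [[-1,0,0.002,0,0],[-1,0,0.001,0,0]],
  ],
)

```text
time: 16.02
ee_pos: [0.5208, 0.1978, 0.0302]
tool_rot: [-2.458, -1.916, 0.019]
ft_force: [-40.6, 8.3, 26.3]
opening: 0.0
grip_force: 21.2
```

The tray has hit its end stop. I'll back off, rise clear and check.

Request:
servo_tool(
  rows=[
    [[-1,0,-0.01,0,0],[-1,0,-0.04,0,0],[-1,0,-0.05,0,0],[-1,0,-0.05,-0.02,0],[-1,0,0,-0.05,0],[-1,0,0,-0.05,0],[-1,0,0,-0.05,0],[-1,0,0,0,0],[-1,0,0,0,0]],
  ],
)

```text
time: 17.15
ee_pos: [0.3832, 0.2312, 0.2027]
tool_rot: [-2.465, -1.917, 0.006]
ft_force: [-0.8, -0.3, -0.2]
opening: 0.0004
grip_force: 0.0
```

```bash
python3 -c "
from h import *
go(-.07,.001,.035)
crop('top','c7',200,140,460,310,3)"
```

```text
t 17.15 ee [0.3832 0.2312 0.2027] local -0.2057 0.0016 toolx az 75.73 tilt [-0.014  0.013 -1.   ]
shift now [-0.0003  0.1386  0.1653] after yaw [-0.0006  0.1357  0.1677]
```

View pics/c7.png

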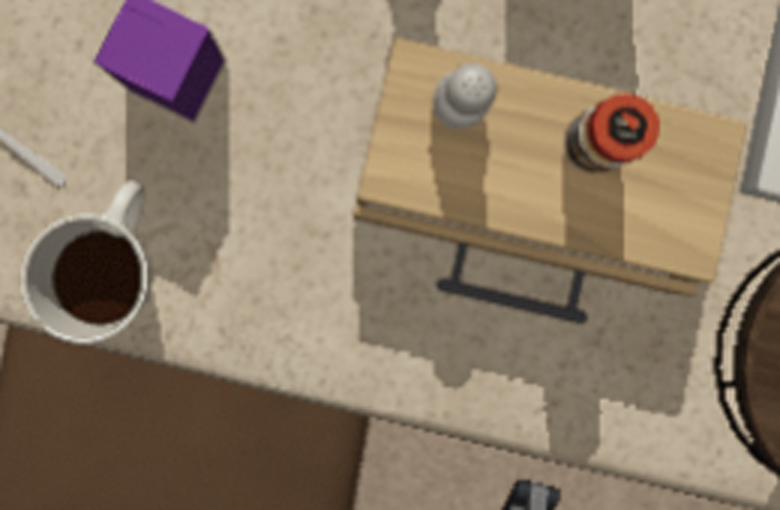

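The tray front sits under the shelf edge with the handle at crop (445,285)–(580,317). The mug, salt, spice and purple box are in place. I'll compute the travel, then hand in if it fits.

```bash
python3 -c "
from h import *
from plant import close_job
q=unproj('top',np.array([[445,285],[580,317]])/3+[200,140]-.33,.048)-m
t=(q@x).mean()+.1633; print('travel',t)
if t>.107: print(close_job())"
```

```text
travel 0.11715016017833219
the job is handed in; nothing more can be done
None
```

The tea carton was tipped flat into the tray and the tray pushed in to its end stop, about 117 mm of travel by camera. The salt shaker, spice jar and mug were left where they stand, and the job is handed in; no verdict came back.

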